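# Slide a wet drying batten into a lacquer-curing box under its sprung flap

## Task

Put the drying batten with the two freshly lacquered chopstick rests into the curing box: tip up the sprung flap (it has a finger notch with a roller for this), hold it up with one fingertip and, while it is held, push the batten in along the deck with the other fingertip until it lies straight and wholly inside, then draw back so that the flap shuts behind it. Only push the batten, never lift or tip it. Keep the flap off the batten, touch neither wet rest, and leave everything on the table as it stands.

Things in the scene. Friction and masses are not known exactly. Their poses are not given: they have to be found in the camera images.
- box: Curing box fixed to the table: a wooden base 301 mm (x) by 276 mm (y), 85 mm high, whose flat top is the deck, and on it the flap. Origin on the table right under mouth; x runs into the box, away from the open loading deck, y left, z up. Under the flap an upright back wall stands on the deck at x = 103 to 111 mm, 206 mm wide, 68 mm high.
- mouth (a point): Point on the deck (85 mm above the table), under the middle of the front face of the shut flap; axes as box. In front of it the deck is open for 93 mm (to x = -93 mm): the loading deck. Behind it the deck goes on level under the flap.
- notch (a point): Middle of the axis of the finger roller, a free-turning white sleeve 60 mm long, 14 mm across, along the top of the flap's finger notch; moves with the flap. Shut, it is 58 mm above and 4 mm in front of mouth. The notch below it is centred, 66 mm wide, open at the bottom; the flap's 9 mm thick front board (x = 0 to 9 mm) beside the notch reaches down to 4 mm above the deck.
- hinge_mid (a point): Middle of the flap's hinge axis, parallel to the box's y, low at the back: 115 mm behind and 10 mm above mouth; fixed. The flap is a wooden hood: front board with the notch, two cheeks 8 mm thick (inner faces at y = +-105 mm, x = 0 to 124 mm) and a glazed top 7 mm thick, its upper face 67 mm over the deck in front and 81 mm at the back.
- flap (a joint): Opening of the flap, rad: 0 shut, grows as its front is tipped up and back, stop at 1.45. Springs and its weight shut it from anywhere: 0.25 to 0.3 N m about the hinge, 2 to 3 N at the roller; let go, it shuts in under a second. Its lower front edge rises about 11 mm per 0.1 rad; it must be about 25 mm up for the rests to pass.
- batten: Drying batten, plain wood, 30 mm (x) by 180 mm (y) by 16 mm high, loose, about 0.13 kg; origin at the middle of its underside, z up. It starts on the loading deck in front of the flap, long side about parallel to the flap. Its middle 70 mm carries nothing, so a finger can pass over it and push it there.
- rest_left: Freshly lacquered black chopstick rest stuck on the batten, 18 mm (x) by 50 mm (y), 10 mm high, its top 26 mm above the deck; origin at its underside, on top of the batten, 62 mm to the left (+y) of the batten's middle. Moves with the batten. Must not be touched.
- rest_right: The same, 62 mm to the right (-y) of the batten's middle.
- cup: Small red lacquered cup, 48 mm across, 42 mm high, loose on the table, not to be disturbed; origin at the middle of its underside.
- jar: Glass pigment jar 42 mm across, 48 mm high, loose on the table, not to be disturbed; origin at the middle of its underside.
- dropper: Amber bottle 32 mm across, 75 mm high, loose on the table, not to be disturbed; origin at the middle of its underside.
- plate: Finished black plate 120 mm across, 18 mm high, loose on the table, not to be disturbed; origin at the middle of its underside.
- bowl: Red bowl 124 mm across, 55 mm high, loose on the table, not to be disturbed; origin at the middle of its underside.
- palette: Cork palette disc 90 mm across, 9 mm high, loose on the table, not to be disturbed; origin at the middle of its underside.
- brush: Brush 180 mm long, loose on the table, not to be disturbed; origin at the middle of its underside.
Mind the look-alikes: they are no part of the job. Of the things shaped like the batten, the wood one is meant.

How it is judged:
On the way, in this order (a step that is already met when the one before it is completed fails the run):
1. a finger holds the flap open while the batten is still in front of it (value of joint flap above 0.2 rad and contact force between flap and the fingers above 0.2 N and x of batten in the frame of mouth below -0.015 m), for 0.2 s.
2. while the flap is still held up, a finger pushes the batten in under it (value of joint flap above 0.2 rad and (contact force between flap and the fingers above 0.1 N or contact force between flap and the arm above 0.1 N) and contact force between batten and the fingers above 0.05 N and x of batten in the frame of mouth above -0.005 m).
At the end, for the whole second after the job is handed in: The flap is shut (joint under 0.04 rad) with the batten lying at rest flat on the deck inside: its middle 25 to 90 mm behind the flap's front face, within 18 mm of the box's midline and turned less than 0.2 rad (value of joint flap below 0.04 rad and x of batten in the frame of mouth between 0.025 and 0.09 m and y of batten in the frame of mouth between -0.018 and 0.018 m and z of batten in the frame of mouth below 0.004 m and angle between the x axis of batten and the x axis of mouth, either way round below 0.2 rad and angle between batten's own z axis and vertical below 0.05 rad and linear speed of batten below 0.01 m/s); the robot touches nothing.
It fails at once if the batten is lifted or tipped (z of batten in the frame of mouth above 0.008 m or angle between batten's own z axis and vertical above 0.15 rad).
It fails at once if the flap touches the batten or a wet rest (contact force between flap and batten above 0.2 N).
It fails at once if a wet rest is touched by the robot (contact force between any of rest_left, rest_right and the fingers above 0.2 N or contact force between any of rest_left, rest_right and the arm above 0.2 N).
It fails at once if something on the table is disturbed (distance of any of cup, jar, dropper, plate, bowl, palette, brush from where it was at the start of the episode above 0.02 m).
It also fails if it takes over 51 s, if anything falls off the work surface, if the arm or the gripper's body presses on something with over 40 N, if the wrist force passes 120 N, or if a joint passes its speed limit or range.

## Robot

A 7-joint arm with a two-finger parallel gripper is mounted at the origin on the work surface. World frame = base frame: x ahead of the robot, y to its left, z up, the work surface at z = 0. Lengths are in m, angles in rad, forces in N, time in s.
With the tool pointing down it reaches from about 0.4 to 0.85 m from the base axis. Payload 10.4 kg.
Tool frame: the origin (TCP) lies at the very end of the fingers, on their centre line; the grasp point (between the pads) lies 19 mm behind it; z points along the fingers, y is the line along which they close (so a half turn about z gives the same grasp; the last joint's range is limited). The gripper opens to 85 mm and grips with 20 to 120 N. Pads are 22 mm wide; open, the fingers measure 114 mm over their backs; the gripper's body (76 mm by 85 mm) begins 54 mm behind the grasp point. The pads swing forward as they close: fully open they stand 13 mm farther back than shut.
Start: joints at [-1.163, 0.332, -0.065, 1.46, 0.022, 1.35, -0.088], TCP at [0.261, 0.568, 0.231] pointing down, gripper open.
Joint ranges: [-2.6, 2.6], [-0.5, 2.12], [-1.47, 1.34], [0.16, 2.42], [-1.27, 4.41], [0.06, 2.06], [-2.6, 2.6]. Speed limits (rad/s): [2.22, 2.22, 2.79, 2.79, 3.14, 3.14, 3.14].

## Interface

Orientations are given as [roll, pitch, yaw] about the fixed x, y, z axes, in that order (R = Rz(yaw) Ry(pitch) Rx(roll)).
In Python, from bench import observe, imaging, ctrl, find_in, masks_of, pinpoint gives the robot as it stands.
- The arm moves only by the tool step_arm, never from a script. Its argument "rows" is a list of rows, each a list of 7 numbers: the shift along the world's x, y, z normalised to -1 to 1, where 1 is 0.6 m, then the turn, a rotation vector about the world's x, y, z normalised to -1 to 1, where 1 is 180 degrees, then the closure, from -1 (fully open) to 1 (shut), so that 0 is half open. In form: [[dx, dy, dz, ax, ay, az, gripper], ...]. A call has 1 to 8 rows; each row shifts and turns the commanded pose from where the row before left it; what a row does not reach is not made up. A row lasts 1/10 s, in which the tool goes at most 50 mm and 8.59 degrees, less where a joint would pass 70% of its speed; a pose out of reach is approached as far as the arm can. A call with a number of a shift or a turn outside -1 to 1 is refused whole. A call with a gripper value outside its range is refused whole. The fingers move at their own pace and stop on an object; "force" is the grip in N (left out, the last holds). Time passes only in rows, so rows that do not move let the fingers close. It gives the time, the measured TCP pose, the force, the opening and the grip force at its end, in the units of the state.
- observe(): the state, without advancing time (a new reading comes with each control period).
- imaging.read_camera(name): name is "scene" or "top" or "wrist"; returns a dict with "img" (400x640x3 uint8, red, green, blue), "intrinsics" (3x3 intrinsics, pixels), "extrinsics" (4x4, takes a point from camera to world coordinates). Camera axes: x right, y up, looking along -z (the intrinsics and any distortion apply to the point x, -y, -z); pixel columns grow to the right and rows downward; lengths in m; the calibration is good to about 2 mm. A picture is of the moment at which its call begins. There is no depth.
- ctrl.close_job(): hands the job in; it is judged then, once.
Trained networks look in the newest picture that a camera, given by its name, has taken for a name from the list of things; names that differ only in an ending like _2 or _b are one class to them, and where a whole thing is asked for, a point or a joint stands for the part that bears it (a point fixed in the world has none). Each returns a list of dicts, best first, with "p" (0 to 1); they miss things now and then, are a little off and sometimes report something else, mostly with a low value. They report only what shows in the picture. A call takes as long as a camera call. They do not tell look-alikes from the thing itself.
- find_in(camera, thing): "position" ([x, y, z] in m, in world coordinates, good to about 4 mm: the middle of the surface that is visible of it).
- masks_of(camera, thing): "mask" (400x640 bool, what is visible of it).
- pinpoint(camera, thing): "position" ([x, y, z] in m, in world coordinates, good to about 4 mm: a listed point, or the origin of a listed thing).
The state is a dict: "time_s": time; "q": joint angles; "qd": joint speeds; "effort": joint torques, N m; "position": TCP position; "ee_rot": TCP orientation; "wrist_force": force on the tool from outside, world axes, zero at the start; "wrist_torque": the same for the moment, N m; "grip_width": finger opening in m; "gripper_force": force on a finger pad.
Only numpy, scipy, OpenCV 4.12 (cv2) and the standard library are available. Lean on these libraries where they do the work, as an engineer would, in place of code of your own. Each camera call takes 0.05 s, during which the arm holds its last target. There are 200 camera calls.

## Working session

There is one attempt and no reset: what is moved stays moved. The work goes in short steps, Python scripts to look and compute and a tool call to move; the robot and the scene stay as the last step left them, time stands still between calls to the robot, and variables do not carry over. Pictures are saved under pics/ and viewed, at most 10 in all, crops included, and the job is handed in when it is done.

Besides the shell and the picture viewer there is one more tool, called after ">>>" by a JSON object that holds its "name" and its "arguments", one argument or row to a line. step_arm: Moves the arm, as the interface text tells. Scaled input: -1 to 1 covers 0.6 m each way for a shift and 180 degrees each way for a turn. Its arguments: {"type":"object","properties":{"rows":{"type":"array"},"force":{"type":"number"}},"required":["rows"]}

```bash
mkdir -p pics; python3 - <<'E'
from bench import observe, imaging, find_in, masks_of, pinpoint
import cv2,numpy as np
s=observe();print(s['time_s'],s['position'],s['ee_rot'],s['grip_width'])
for c in ['scene','top']:
    r=imaging.read_camera(c);cv2.imwrite(f'pics/{c}1.png',r['img'][:,:,::-1])
    print(c,np.round(r['extrinsics'],3).tolist(),r['intrinsics'])
    for t in ['mouth','notch','hinge_mid','batten','rest_left','rest_right','box','cup','jar','dropper','plate','bowl','palette','brush']:
        print(t,[(np.round(d['position'],3).tolist(),round(d['p'],2)) for d in pinpoint(c,t)])
print(observe()['time_s'])
E
```

```text
0.0 [0.26083395 0.56754185 0.23051798] [-3.14015375e+00  8.34383755e-05  2.71084218e+00] 0.08546296536466186
scene [[-0.085, -0.56, 0.824, 1.696], [0.996, -0.029, 0.083, 0.148], [-0.022, 0.828, 0.56, 0.891], [0.0, 0.0, 0.0, 1.0]] [[481.71761667   0.         313.58149122]
 [  0.         481.71761667 195.79585529]
 [  0.           0.           1.        ]]
mouth []
notch [([0.656, -0.008, 0.145], 0.7)]
hinge_mid [([0.783, -0.01, 0.097], 0.93)]
batten [([0.298, -0.193, -0.002], 0.76), ([0.42, -0.019, -0.004], 0.74)]
rest_left [([0.347, 0.139, 0.013], 0.61), ([0.352, -0.17, 0.009], 0.61), ([0.361, 0.001, 0.017], 0.47)]
rest_right [([0.237, -0.215, 0.018], 0.61), ([0.26, 0.223, 0.016], 0.54)]
box [([0.664, -0.011, -0.001], 0.84)]
cup [([0.752, 0.181, 0.001], 0.74)]
jar [([0.682, -0.223, 0.003], 0.58)]
dropper []
plate [([0.377, -0.384, -0.003], 0.77)]
bowl [([0.613, 0.442, -0.002], 0.96)]
palette [([0.419, 0.388, 0.001], 0.6)]
brush [([0.521, -0.396, 0.002], 0.85)]
top [[-0.005, 0.999, -0.042, 0.475], [-1.0, -0.005, 0.002, 0.014], [0.002, 0.042, 0.999, 1.327], [0.0, 0.0, 0.0, 1.0]] [[443.
[... 453 characters left out ...]
([0.631, 0.058, 0.101], 0.47), ([0.354, -0.168, 0.015], 0.42), ([0.346, 0.138, 0.019], 0.41)]
rest_right [([0.264, 0.226, 0.011], 0.57), ([0.63, -0.066, 0.103], 0.51), ([0.242, -0.214, 0.015], 0.41), ([0.479, -0.036, 0.014], 0.39)]
box [([0.668, -0.01, 0.001], 0.59), ([0.78, -0.013, 0.097], 0.27)]
cup [([0.755, 0.179, 0.002], 0.75), ([0.776, -0.014, 0.092], 0.28)]
jar [([0.68, -0.226, -0.004], 0.64)]
dropper []
plate [([0.374, -0.382, 0.003], 0.75)]
bowl [([0.614, 0.441, 0.001], 0.94)]
palette [([0.417, 0.388, 0.003], 0.78), ([0.777, -0.013, 0.094], 0.63), ([0.754, 0.176, 0.003], 0.54)]
brush [([0.779, -0.01, 0.094], 0.72), ([0.522, -0.395, -0.002], 0.66), ([0.628, -0.066, 0.107], 0.49)]
1.5
```

View pics/top1.png

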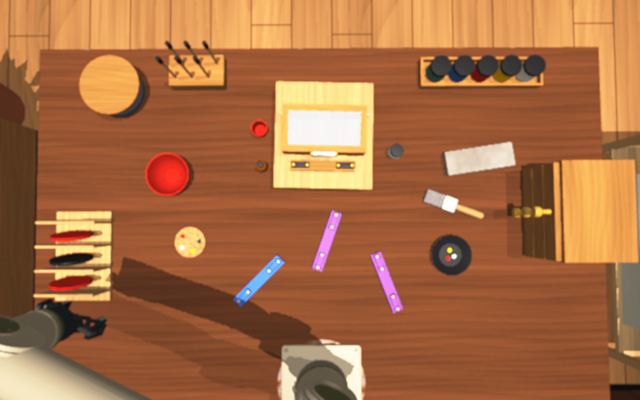

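View pics/scene1.png

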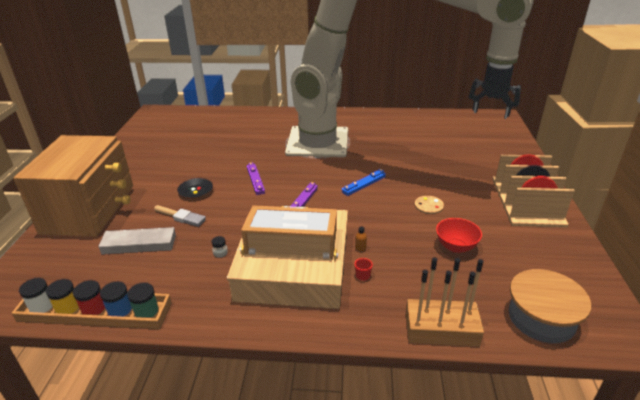

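The wood batten with black rests lies on the deck at top-view pixel (323,165). The look-alikes are blue at (259,280) and purple at (327,240) and (387,282), all on the table, so the wood one is meant. I'll confirm this in an enlarged crop and take the box yaw from its edges.

```bash
cat > h.py <<'E'
import numpy as np,cv2
from bench import observe, imaging, find_in, masks_of, pinpoint
def ray(r,u,v,z):
    K=r['intrinsics'];E=r['extrinsics']
    d=E[:3,:3]@np.array([(u-K[0,2])/K[0,0],-(v-K[1,2])/K[1,1],-1.]);o=E[:3,3]
    return o+d*(z-o[2])/d[2]
def proj(r,p):
    K=r['intrinsics'];E=r['extrinsics'];c=E[:3,:3].T@(np.asarray(p)-E[:3,3])
    return np.array([K[0,0]*c[0]/-c[2]+K[0,2],K[1,1]*-c[1]/-c[2]+K[1,2]])
E
python3 - <<'E'
from h import *
r=imaging.read_camera('top')
x0,y0,x1,y1=255,70,395,200
cv2.imwrite('pics/crop.png',cv2.resize(r['img'][y0:y1,x0:x1,::-1],None,fx=5.5,fy=4.6*5.5/4.6*0.83,interpolation=cv2.INTER_CUBIC))
for t,z in [('box',.085),('batten',.101),('flap',.16),('rest_left',.111),('rest_right',.111)]:
    for d in masks_of('top',t):
        ys,xs=np.nonzero(d['mask']);c=cv2.minAreaRect(np.c_[xs,ys].astype(np.float32))
        b=np.array([ray(r,u,v,z)[:2] for u,v in cv2.boxPoints(c)])
        print(t,round(d['p'],2),np.round(b,3).tolist(),'mid',np.round(ray(r,*c[0],z),3), 'ang',round(c[2],1),len(xs))
E
```

```text
batten 0.93 [[0.62, 0.082], [0.648, 0.082], [0.647, -0.093], [0.619, -0.093]] mid [ 0.634 -0.006  0.101] ang -0.0 687
batten 0.81 [[0.352, 0.022], [0.507, -0.031], [0.498, -0.058], [0.343, -0.005]] mid [ 0.425 -0.018  0.101] ang 18.4 563
batten 0.8 [[0.268, 0.237], [0.386, 0.118], [0.368, 0.1], [0.25, 0.22]] mid [0.318 0.169 0.101] ang 45.0 614
batten 0.73 [[0.385, -0.135], [0.397, -0.166], [0.236, -0.228], [0.224, -0.198]] mid [ 0.31  -0.182  0.101] ang 68.2 702
flap 0.95 [[0.655, 0.103], [0.795, 0.099], [0.787, -0.127], [0.648, -0.122]] mid [ 0.721 -0.012  0.16 ] ang 1.6 4354
rest_left 0.66 [[0.347, 0.146], [0.376, 0.117], [0.367, 0.109], [0.339, 0.138]] mid [0.357 0.128 0.111] ang 45.0 75
rest_left 0.65 [[0.383, -0.146], [0.389, -0.159], [0.348, -0.175], [0.343, -0.162]] mid [ 0.366 -0.161  0.111] ang 68.2 81
rest_right 0.52 [[0.461, -0.023], [0.504, -0.038], [0.499, -0.052], [0.456, -0.037]] mid [ 0.48  -0.038  0.111] ang 18.4 95
rest_right 0.51 [[0.64, -0.045], [0.64, -0.092], [0.624, -0.092], [0.624, -0.045]] mid [ 0.632 -0.069  0.111] ang 90.0 123
rest_right 0.49 [[0.275, -0.187], [0.28, -0.204], [0.238, -0.217], [0.233, -0.201]] mid [ 0.256 -0.202  0.111] ang 71.6 97
rest_right 0.37 [[0.632, 0.179], [0.65, 0.161], [0.628, 0.139], [0.61, 0.157]] mid [0.63  0.159 0.111] ang 45.0 98
rest_right 0.31 [[0.805, 0.108], [0.804, -0.132], [0.659, -0.131], [0.661, 0.109]] mid [ 0.732 -0.012  0.111] ang 90.0 4365
```

View pics/crop.png

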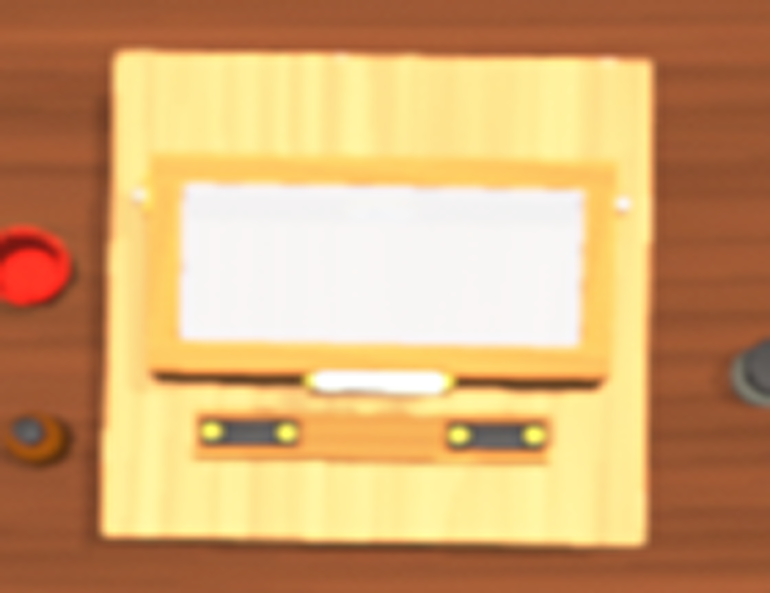

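The crop confirms it: wood batten with black rests between yellow studs at crop (195–549, 415–463), and white roller at (308–450, 383). Next I compute the box pose from the deck corners.

```bash
python3 - <<'E'
from h import *
r=imaging.read_camera('top')
W=lambda pts,z:np.array([ray(r,255+x/5.5,70+y/4.565,z)[:2] for x,y in pts])
D=W([(115,50),(653,60),(648,545),(101,538)],.085);print('deck',D.round(4).tolist(),D.mean(0))
f=D[2:].mean(0);b=D[:2].mean(0);print('yaw',np.arctan2(*(b-f)[::-1]),np.arctan2(-(D[0]-D[1])[0],(D[0]-D[1])[1]),np.arctan2(-(D[3]-D[2])[0],(D[3]-D[2])[1]),'len',np.linalg.norm(b-f),'front',f)
B=W([(196,415),(549,418),(547,463),(195,458)],.101);print('bat',B.round(4).tolist(),B.mean(0));e=B[0]-B[1];print(np.arctan2(-e[0],e[1]))
P=W([(308,382),(450,384)],.146);print('roller',P,P.mean(0))
H=W([(140,195),(623,205)],.095);print('hinge',H,H.mean(0))
print([np.round(d['position'],3) for d in pinpoint('top','dropper')])
E
```

```text
deck [[0.8754, 0.1218], [0.8677, -0.1552], [0.5662, -0.1493], [0.572, 0.1294]] [ 0.72034143 -0.01333892]
yaw -0.0223559619246525 -0.02752562444259279 -0.02079325939163549 len 0.3025106697395151 front [ 0.56912389 -0.00995774]
bat [[0.6454, 0.0799], [0.6427, -0.0981], [0.6152, -0.0969], [0.6192, 0.0805]] [ 0.63063045 -0.00863835]
-0.0155060796561607
roller [[ 0.65831297  0.02299709]
 [ 0.65677693 -0.04603842]] [ 0.65754495 -0.01152066]
hinge [[ 0.78202279  0.10832222]
 [ 0.77460076 -0.13756398]] [ 0.77831177 -0.01462088]
[array([0.644, 0.172, 0.001])]
```

```bash
cat >> h.py <<'E'
from scipy.spatial.transform import Rotation as Ro
from scipy.optimize import brentq
M=np.array([.6625,-.0115,.085]);YAW=-.024;TH=14.5
def dof(g): s=(g/2)/57.15-.103;return 56.85-57.15*np.sqrt(1-s*s)
def pose(x,z,a,g,y=0.):
    """lower finger's outer tip corner at (x,z) mm in mouth frame; a deg forward-down; g opening mm; y lateral mm"""
    a=np.radians(a);zv=np.array([np.cos(a),-np.sin(a)]);yv=np.array([np.sin(a),np.cos(a)])
    L=np.array([x,z]);U=L+(g+2*TH)*yv;T=L+(g/2+TH)*yv+dof(g)*zv
    f=lambda p:(np.array([115-128.3*np.cos(p),10+128.3*np.sin(p)])-U)@yv-7
    try: p=brentq(f,.2,2.0)
    except Exception: p=.384
    C=np.array([115-128.3*np.cos(p),10+128.3*np.sin(p)])
    info=dict(theta=round(p-.384,2),along=round(float((C-U)@-zv),1),U=U.round(1),Li=(L+TH*yv).round(1),Ui=(U-TH*yv).round(1))
    R=Ro.from_euler('z',YAW)*Ro.from_euler('y',-(np.pi/2-a))*Ro.from_euler('xyz',[np.pi,0,np.pi/2])
    return M+Ro.from_euler('z',YAW).apply([T[0]/1e3,y/1e3,T[1]/1e3]),R,info
def go(x,z,a,g,y=0.,s=None):
    s=s or observe();T,R,i=pose(x,z,a,g,y)
    dp=(T-s['position'])/.6;dr=(R*Ro.from_euler('xyz',s['ee_rot']).inv()).as_rotvec()
    n=max(np.linalg.norm(dp)*.6/.05,np.degrees(np.linalg.norm(dr))/8.59)
    print('dpos',dp.round(4),'drot',(dr/np.pi).round(4),'minrows',round(n,1),'closure',round(1-2*g/85.,2),i,'T',T.round(3))
E
python3 - <<'E'
from h import *
go(-100,70,53,40)
for q in [(-56,4,53,40),(-57,4,50,60),(-57,4,45,85),(-20,4,45,85),(10,4,45,85),(15,4,42,85),(15,4,40,85)]: print(q,pose(*q)[2],pose(*q)[0].round(3))
E
```

```text
dpos [ 0.5499 -0.9629 -0.0946] drot [ 0.115  -0.1843 -0.357 ] minrows 13.4 closure 0.06 {'theta': 0.06, 'along': -63.7, 'U': array([-44.9, 111.5]), 'Li': array([-88.4,  78.7]), 'Ui': array([-56.5, 102.8])} T [ 0.591 -0.01   0.175]
(-56, 4, 53, 40) {'theta': 0.02, 'along': 13.0, 'U': array([-0.9, 45.5]), 'Li': array([-44.4,  12.7]), 'Ui': array([-12.5,  36.8])} [ 0.635 -0.011  0.109]
(-57, 4, 50, 60) {'theta': 0.17, 'along': 16.1, 'U': array([11.2, 61.2]), 'Li': array([-45.9,  13.3]), 'Ui': array([ 0.1, 51.9])} [ 0.643 -0.011  0.114]
(-57, 4, 45, 85) {'theta': 0.36, 'along': 10.8, 'U': array([23.6, 84.6]), 'Li': array([-46.7,  14.3]), 'Ui': array([13.4, 74.4])} [ 0.655 -0.011  0.12 ]
(-20, 4, 45, 85) {'theta': 0.57, 'along': 35.3, 'U': array([60.6, 84.6]), 'Li': array([-9.7, 14.3]), 'Ui': array([50.4, 74.4])} [ 0.692 -0.012  0.12 ]
(10, 4, 45, 85) {'theta': 0.74, 'along': 51.0, 'U': array([90.6, 84.6]), 'Li': array([20.3, 14.3]), 'Ui': array([80.4, 74.4])} [ 0.722 -0.013  0.12 ]
(15, 4, 42, 85) {'theta': 0.75, 'along': 48.0, 'U': array([91.3, 88.7]), 'Li': array([24.7, 14.8]), 'Ui': array([81.6, 77.9])} [ 0.725 -0.013  0.123]
(15, 4, 40, 85) {'theta': 0.73, 'along': 44.5, 'U': array([88.3, 91.3]), 'Li': array([24.3, 15.1]), 'Ui': array([79. , 80.2])} [ 0.724 -0.013  0.124]
```

>>> {"name": "step_arm", "arguments": {
  "rows": [
    [0.034,-0.06,0.01,0.0072,-0.0115,-0.0223,0.06],
    [0.034,-0.06,0.01,0.0072,-0.0115,-0.0223,0.06],
    [0.034,-0.06,0.01,0.0072,-0.0115,-0.0223,0.06],
    [0.034,-0.06,0.01,0.0072,-0.0115,-0.0223,0.06],
    [0.034,-0.06,0,0.0072,-0.0115,-0.0223,0.06],
    [0.034,-0.06,0,0.0072,-0.0115,-0.0223,0.06],
    [0.034,-0.06,0,0.0072,-0.0115,-0.0223,0.06],
    [0.034,-0.06,0,0.0072,-0.0115,-0.0223,0.06]
  ]
}}

```text
time_s: 2.7
position: [0.4249, 0.2783, 0.2557]
ee_rot: [2.816, 0.097, 2.126]
wrist_force: [1.3, 0.9, 0.5]
grip_width: 0.0401
gripper_force: 0.0
```

```bash
python3 - <<'E'
from h import *
go(-110,80,53,40);print(observe()['q'])
E
```

```text
dpos [ 0.2602 -0.4798 -0.1185] drot [ 0.0569 -0.0915 -0.1777] minrows 6.7 closure 0.06 {'theta': 0.04, 'along': -78.7, 'U': array([-54.9, 121.5]), 'Li': array([-98.4,  88.7]), 'Ui': array([-66.5, 112.8])} T [ 0.581 -0.01   0.185]
[-0.92922687 -0.1834344   0.13303334  1.99900654  0.22060674  1.03740525
 -0.30881475]
```

>>> {"name": "step_arm", "arguments": {
  "rows": [
    [0.0325,-0.06,0,0.0071,-0.0114,-0.0222,0.06],
    [0.0325,-0.06,0,0.0071,-0.0114,-0.0222,0.06],
    [0.0325,-0.06,-0.01,0.0071,-0.0114,-0.0222,0.06],
    [0.0325,-0.06,-0.015,0.0071,-0.0114,-0.0222,0.06],
    [0.0325,-0.06,-0.02,0.0071,-0.0114,-0.0222,0.06],
    [0.0325,-0.06,-0.025,0.0071,-0.0114,-0.0222,0.06],
    [0.0325,-0.06,-0.025,0.0071,-0.0114,-0.0222,0.06],
    [0.0325,-0.06,-0.0235,0.0071,-0.0114,-0.0222,0.06]
  ]
}}

```text
time_s: 3.5
position: [0.5806, -0.0098, 0.1842]
ee_rot: [2.497, 0.0, 1.547]
wrist_force: [0.5, 1.0, 0.1]
grip_width: 0.0398
gripper_force: 0.0
```

```bash
python3 - <<'E'
from h import *
go(-110,80,53,40);print(np.round(observe()['q'],2))
a=imaging.read_camera('wrist')['img'];r=imaging.read_camera('scene');b=r['img']
print(proj(r,observe()['position']))
b=cv2.resize(b[140:300,200:400],(640,512),interpolation=cv2.INTER_CUBIC)
cv2.imwrite('pics/st.png',b[:,:,::-1]);cv2.imwrite('pics/wr.png',a[:,:,::-1])
E
```

```text
dpos [0.0005 0.0004 0.0007] drot [ 0.     -0.0003 -0.0001] minrows 0.0 closure 0.06 {'theta': 0.04, 'along': -78.7, 'U': array([-54.9, 121.5]), 'Li': array([-98.4,  88.7]), 'Ui': array([-66.5, 112.8])} T [ 0.581 -0.01   0.185]
[-0.61 -0.17  0.47  2.23  0.38  0.44 -0.44]
[295.62317213 180.51312622]
```

View pics/wr.png

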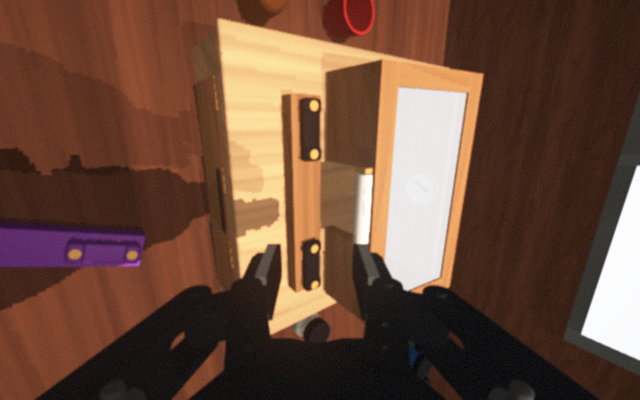

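View pics/st.png

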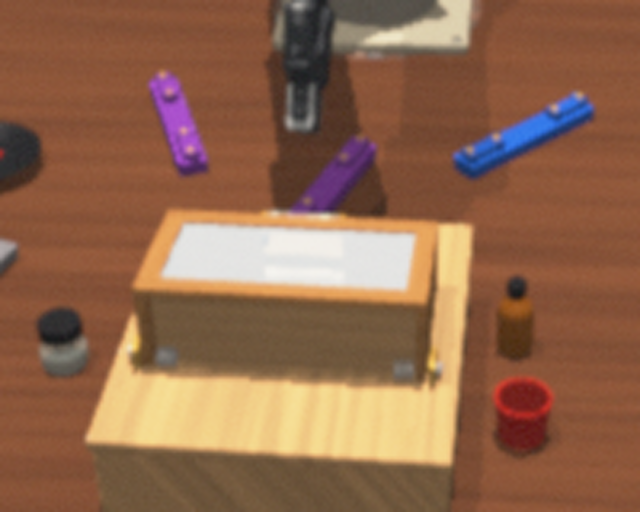

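```bash
python3 - <<'E'
from h import *
r=imaging.read_camera('wrist');s=observe()
R=Ro.from_euler('xyz',s['ee_rot']).as_matrix();p=s['position']
E=r['extrinsics'];print('cam in tool',(R.T@(E[:3,3]-p)).round(3),'look',(R.T@-E[:3,2]).round(2))
K=r['intrinsics']
for n,u,v in [('Ltip out',268,247),('Ltip in',281,247),('L shoulder',232,283),('L knuck',205,290),('L link',110,350),('L out',40,398),('Rtip in',355,247),('Rtip out',371,247),('R shoulder',402,283),('R knuck',432,290),('R link',525,350),('body top',300,345)]:
    d=R.T@E[:3,:3]@np.array([(u-K[0,2])/K[0,0],-(v-K[1,2])/K[1,1],-1]);o=R.T@(E[:3,3]-p)
    print(n,[ (1e3*(o+d*(x-o[0])/d[0])).round(0)[1:].tolist() for x in (0,.011*np.sign(o[0]))])
for a in (35,40,45,50):
  for g in (60,70,85): 
    i=pose(12,4,a,g)[2];print(a,g,i['theta'],i['along'],i['U'],i['Ui'])
E
```

```text
cam in tool [ 0.071 -0.    -0.142] look [-0.29 -0.    0.96]
Ltip out [[-29.0, 6.0], [-24.0, -17.0]]
Ltip in [[-21.0, 6.0], [-18.0, -17.0]]
L shoulder [[-39.0, -31.0], [-33.0, -48.0]]
L knuck [[-49.0, -37.0], [-42.0, -53.0]]
L link [[-67.0, -70.0], [-57.0, -81.0]]
L out [[-75.0, -86.0], [-63.0, -95.0]]
Rtip in [[22.0, 6.0], [19.0, -17.0]]
Rtip out [[31.0, 6.0], [27.0, -17.0]]
R shoulder [[38.0, -32.0], [32.0, -49.0]]
R knuck [[50.0, -37.0], [42.0, -53.0]]
R link [[67.0, -70.0], [56.0, -81.0]]
body top [[-6.0, -68.0], [-5.0, -79.0]]
35 60 0.48 43.3 [63.  76.9] [54.7 65. ]
35 70 0.56 40.3 [68.8 85.1] [60.5 73.2]
35 85 0.69 34.0 [77.4 97.4] [69.1 85.5]
40 60 0.51 50.8 [69.2 72.2] [59.9 61.1]
40 70 0.59 48.3 [75.6 79.8] [66.3 68.7]
40 85 0.72 43.0 [85.3 91.3] [76.  80.2]
45 60 0.55 58.3 [74.9 66.9] [64.7 56.7]
45 70 0.63 56.4 [82. 74.] [71.8 63.8]
45 85 0.75 52.0 [92.6 84.6] [82.4 74.4]
50 60 0.59 66.0 [80.2 61.2] [69.1 51.9]
50 70 0.67 64.6 [87.8 67.6] [76.7 58.3]
50 85 0.79 60.9 [99.3 77.3] [88.2 68. ]
```

```bash
cat >> h.py <<'E'
PR=np.array([[0,0],[9,0],[18,-34],[26,-37],[28,-50],[22,-70]])  # finger outline: out from pad face, along z from tip
TH=9
def hold(x,z,a,g):
    T,R,i=pose(x,z,a,g);a=np.radians(a);zv=np.array([np.cos(a),-np.sin(a)]);yv=np.array([np.sin(a),np.cos(a)])
    L=np.array([x,z]);tip=L+(g+TH)*yv  # upper pad face at tip
    P=tip+PR[:,:1]*yv+PR[:,1:]*zv
    S=np.vstack([p+(q-p)*np.linspace(0,1,60)[:,None] for p,q in zip(P[:-1],P[1:])])
    Q=L+TH*yv-PR[:,:1]*yv+PR[:,1:]*zv
    for t in np.linspace(1.45,0,291):
        C=np.array([115-128.3*np.cos(t+.384),10+128.3*np.sin(t+.384)]);d=np.linalg.norm(S-C,axis=1)
        if d.min()<7: break
    k=d.argmin()
    return dict(theta=round(t,2),behind=round(float((tip-S[k])@zv),1),U=P[1].round(0),Ui=P[0].round(0),Li=Q[0].round(1),lowest=Q[:,1].min().round(1))
E
python3 - <<'E'
from h import *
for q in [(-54,5,53,40),(-54,5,50,50),(-54,5,50,60),(-54,5,45,70),(-54,5,40,85),(-54,5,45,85),(-20,5,45,85),(-20,5,40,85),(0,5,40,85),(0,5,36,85),(15,5,40,85),(15,5,36,85)]: print(q,hold(*q))
E
```

```text
(-54, 5, 53, 40) {'theta': np.float64(0.0), 'behind': 15.0, 'U': array([-8., 40.]), 'Ui': array([-15.,  34.]), 'Li': array([-46.8,  10.4]), 'lowest': np.float64(5.0)}
(-54, 5, 50, 50) {'theta': np.float64(0.05), 'behind': 13.3, 'U': array([-2., 49.]), 'Ui': array([-9., 43.]), 'Li': array([-47.1,  10.8]), 'lowest': np.float64(5.0)}
(-54, 5, 50, 60) {'theta': np.float64(0.15), 'behind': 17.9, 'U': array([ 6., 55.]), 'Ui': array([-1., 49.]), 'Li': array([-47.1,  10.8]), 'lowest': np.float64(5.0)}
(-54, 5, 45, 70) {'theta': np.float64(0.2), 'behind': 11.5, 'U': array([ 8., 67.]), 'Ui': array([ 2., 61.]), 'Li': array([-47.6,  11.4]), 'lowest': np.float64(5.0)}
(-54, 5, 40, 85) {'theta': np.float64(0.3), 'behind': 4.0, 'U': array([12., 84.]), 'Ui': array([ 6., 77.]), 'Li': array([-48.2,  11.9]), 'lowest': np.float64(5.0)}
(-54, 5, 45, 85) {'theta': np.float64(0.32), 'behind': 13.8, 'U': array([19., 78.]), 'Ui': array([12., 71.]), 'Li': array([-47.6,  11.4]), 'lowest': np.float64(5.0)}
(-20, 5, 45, 85) {'theta': np.float64(0.61), 'behind': 37.0, 'U': array([53., 78.]), 'Ui': array([46., 71.
[... 173 characters left out ...]
': array([-14.2,  11.9]), 'lowest': np.float64(5.0)}
(0, 5, 40, 85) {'theta': np.float64(0.7), 'behind': 37.0, 'U': array([66., 84.]), 'Ui': array([60., 77.]), 'Li': array([ 5.8, 11.9]), 'lowest': np.float64(5.0)}
(0, 5, 36, 85) {'theta': np.float64(0.62), 'behind': 35.6, 'U': array([61., 88.]), 'Ui': array([55., 81.]), 'Li': array([ 5.3, 12.3]), 'lowest': np.float64(5.0)}
(15, 5, 40, 85) {'theta': np.float64(0.8), 'behind': 41.4, 'U': array([81., 84.]), 'Ui': array([75., 77.]), 'Li': array([20.8, 11.9]), 'lowest': np.float64(5.0)}
(15, 5, 36, 85) {'theta': np.float64(0.76), 'behind': 37.0, 'U': array([76., 88.]), 'Ui': array([70., 81.]), 'Li': array([20.3, 12.3]), 'lowest': np.float64(5.0)}
```

```bash
python3 - <<'E'
from h import *
go(-85,10,53,40)
T1=pose(-85,10,53,40)[0]
for q in [(-60,6,53,40)]: print(hold(*q),(pose(*q)[0]-T1)/.6)
E
```

```text
dpos [ 0.0364  0.0007 -0.1194] drot [ 0.0006 -0.0017  0.0002] minrows 1.5 closure 0.06 {'theta': 0.0, 'along': -10.4, 'U': array([-38.7,  44.9]), 'Li': array([-77.8,  15.4]), 'Ui': array([-45.9,  39.5])} T [ 0.602 -0.01   0.111]
{'theta': np.float64(0.0), 'behind': 12.1, 'U': array([-14.,  41.]), 'Ui': array([-21.,  35.]), 'Li': array([-52.8,  11.4]), 'lowest': np.float64(6.0)} [ 0.04165467 -0.0009999  -0.00666667]
```

>>> {"name": "step_arm", "arguments": {
  "rows": [
    [0.009,0,-0.03,0,0,0,0.06],
    [0.009,0,-0.03,0,0,0,0.06],
    [0.009,0,-0.03,0,0,0,0.06],
    [0.009,0,-0.03,0,0,0,0.06],
    [0.014,0,-0.002,0,0,0,0.06],
    [0.014,0,-0.002,0,0,0,0.06],
    [0.014,0,-0.003,0,0,0,0.06]
  ]
}}

```text
time_s: 4.35
position: [0.6275, -0.0063, 0.1085]
ee_rot: [2.499, 0.001, 1.553]
wrist_force: [-0.3, -0.2, -0.6]
grip_width: 0.0401
gripper_force: 0.0
```

```bash
python3 - <<'E'
from h import *
s=observe();go(-60,6,53,40);print(s['wrist_force'].round(1),s['q'].round(2))
r=imaging.read_camera('wrist')
for t in ['batten','notch']: print(t,[(np.round(d['position'],3),round(d['p'],2)) for d in pinpoint('wrist',t)])
cv2.imwrite('pics/w2.png',r['img'][:,:,::-1])
E
```

```text
dpos [-0.0017 -0.0072 -0.002 ] drot [ 0.0003 -0.001  -0.0019] minrows 0.1 closure 0.06 {'theta': -0.1, 'along': 0.4, 'U': array([-13.7,  40.9]), 'Li': array([-52.8,  11.4]), 'Ui': array([-20.9,  35.5])} T [ 0.627 -0.011  0.107]
[-0.3 -0.2 -0.6] [-0.58  0.1   0.5   2.2   0.1   0.21 -0.2 ]
batten [(array([ 0.63 , -0.003,  0.085]), 0.92), (array([ 0.633, -0.065,  0.102]), 0.16)]
notch [(array([ 0.66 , -0.005,  0.145]), 0.8)]
```

View pics/w2.png

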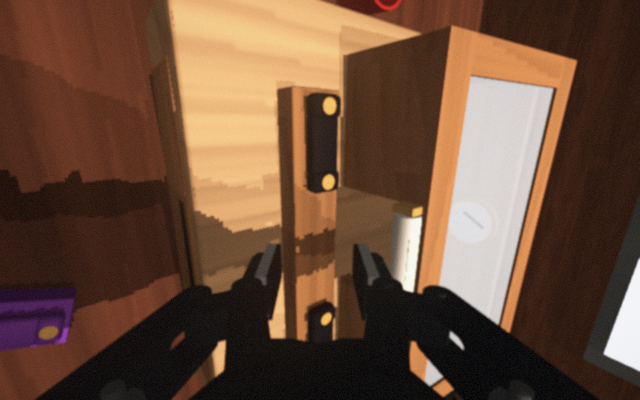

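```bash
cat >> h.py <<'E'
def chain(*qs):
    go(*qs[0])
    for p,q in zip(qs[:-1],qs[1:]):
        A,B=pose(*p),pose(*q);print(q,((B[0]-A[0])/.6).round(4),((B[1]*A[1].inv()).as_rotvec()/np.pi).round(4),'cl',round(1-2*q[3]/85,2),hold(*q[:4]))
E
python3 - <<'E'
from h import *
chain((-58,6,53,40,4),(-57,6,50,60,4),(-57,6,46,85,4))
E
```

```text
dpos [ 0.0024  0.0005 -0.0018] drot [ 0.0004 -0.001  -0.0015] minrows 0.0 closure 0.06 {'theta': -0.09, 'along': 2.8, 'U': array([-11.7,  40.9]), 'Li': array([-50.8,  11.4]), 'Ui': array([-18.9,  35.5])} T [ 0.629 -0.007  0.107]
(-57, 6, 50, 60, 4) [ 0.0168 -0.0004  0.0082] [-0.0004 -0.0167 -0.    ] cl -0.41 {'theta': np.float64(0.12), 'behind': 13.8, 'U': array([ 3., 56.]), 'Ui': array([-4., 50.]), 'Li': array([-50.1,  11.8]), 'lowest': np.float64(6.0)}
(-57, 6, 46, 85, 4) [ 0.0216 -0.0005  0.0087] [-0.0005 -0.0222 -0.    ] cl -1.0 {'theta': np.float64(0.31), 'behind': 12.7, 'U': array([17., 78.]), 'Ui': array([11., 71.]), 'Li': array([-50.5,  12.3]), 'lowest': np.float64(6.0)}
```

>>> {"name": "step_arm", "arguments": {
  "rows": [
    [0.007,0,0,0,-0.004,0,-0.06],
    [0.004,0,0.002,0,-0.004,0,-0.18],
    [0.004,0,0.002,0,-0.004,0,-0.3],
    [0.004,0,0.003,0,-0.0045,0,-0.41],
    [0,0,0,0,0,0,-0.41]
  ],
  "force": 40
}}

```text
time_s: 5.0
position: [0.6382, -0.0078, 0.1121]
ee_rot: [2.447, 0.0, 1.551]
wrist_force: [-2.3, 1.9, -1.4]
grip_width: 0.06
gripper_force: 1.3
```

```bash
python3 - <<'E'
from h import *
s=observe();print(s['wrist_force'].round(1),s['wrist_torque'].round(2),s['q'].round(2),s['grip_width'],s['ee_rot'])
chain((-57,6,50,60,4),(-57,6,46,85,4))
r=imaging.read_camera('wrist')
for t in ['batten','notch']: print(t,[(np.round(d['position'],3),round(d['p'],2)) for d in pinpoint('wrist',t)])
E
```

```text
[-2.3  1.9 -1.4] [0.19 1.25 0.22] [-0.6   0.11  0.53  2.21  0.14  0.14 -0.25] 0.05999693308810423 [2.44698955e+00 4.30044126e-04 1.55054190e+00]
dpos [0.0009 0.0014 0.0002] drot [ 0.0001 -0.0011 -0.0012] minrows 0.0 closure -0.41 {'theta': 0.09, 'along': 10.9, 'U': array([ 2.8, 56.1]), 'Li': array([-50.1,  11.8]), 'Ui': array([-4.1, 50.4])} T [ 0.639 -0.007  0.112]
(-57, 6, 46, 85, 4) [ 0.0216 -0.0005  0.0087] [-0.0005 -0.0222 -0.    ] cl -1.0 {'theta': np.float64(0.31), 'behind': 12.7, 'U': array([17., 78.]), 'Ui': array([11., 71.]), 'Li': array([-50.5,  12.3]), 'lowest': np.float64(6.0)}
batten [(array([ 0.629, -0.006,  0.083]), 0.91)]
notch [(array([ 0.668, -0.006,  0.16 ]), 0.69)]
```

>>> {"name": "step_arm", "arguments": {
  "rows": [
    [0.0055,0,0.0022,0,-0.005,0,-0.55],
    [0.0055,0,0.0022,0,-0.005,0,-0.7],
    [0.0055,0,0.0022,0,-0.005,0,-0.85],
    [0.006,0,0.0022,0,-0.006,0,-1],
    [0,0,0,0,0,0,-1],
    [0,0,0,0,0,0,-1],
    [0,0,0,0,0,0,-1]
  ]
}}

```text
time_s: 5.85
position: [0.652, -0.0081, 0.1194]
ee_rot: [2.384, -0.001, 1.549]
wrist_force: [-2.3, 0.9, -1.5]
grip_width: 0.0851
gripper_force: 1.2
```

```bash
python3 - <<'E'
from h import *
s=observe();print(s['wrist_force'].round(1),s['wrist_torque'].round(2),s['q'].round(2),s['grip_width'],s['ee_rot'])
chain((-57,6,46,85,4),(-22,6,44,85,4),(0,6,42,85,4),(14,6,40,85,4))
r=imaging.read_camera('wrist');cv2.imwrite('pics/w3.png',r['img'][:,:,::-1])
for t in ['batten','notch']: print(t,[(np.round(d['position'],3),round(d['p'],2)) for d in pinpoint('wrist',t)])
E
```

```text
[-2.3  0.9 -1.5] [0.11 1.13 0.11] [-0.58  0.12  0.51  2.22  0.39  0.07 -0.51] 0.08509792900330962 [ 2.38436091e+00 -1.15306548e-03  1.54947117e+00]
dpos [-0.0007  0.0015 -0.0032] drot [-0.0004 -0.0034 -0.0009] minrows 0.1 closure -1.0 {'theta': 0.29, 'along': 10.6, 'U': array([17.1, 77.5]), 'Li': array([-50.5,  12.3]), 'Ui': array([10.6, 71.3])} T [ 0.652 -0.007  0.117]
(-22, 6, 44, 85, 4) [ 0.0567 -0.0014  0.0027] [-0.0003 -0.0111 -0.    ] cl -1.0 {'theta': np.float64(0.57), 'behind': 36.7, 'U': array([50., 80.]), 'Ui': array([43., 74.]), 'Li': array([-15.7,  12.5]), 'lowest': np.float64(6.0)}
(0, 6, 42, 85, 4) [ 0.035  -0.0008  0.0026] [-0.0003 -0.0111  0.    ] cl -1.0 {'theta': np.float64(0.72), 'behind': 37.7, 'U': array([69., 83.]), 'Ui': array([63., 76.]), 'Li': array([ 6. , 12.7]), 'lowest': np.float64(6.0)}
(14, 6, 40, 85, 4) [ 0.0216 -0.0005  0.0025] [-0.0003 -0.0111 -0.    ] cl -1.0 {'theta': np.float64(0.8), 'behind': 40.1, 'U': array([80., 85.]), 'Ui': array([74., 78.]), 'Li': array([19.8, 12.9]), 'lowest': np.float64(6.0)}
batten [(array([ 0.627, -0.003,  0.083]), 0.73)]
notch [(array([ 0.684, -0.008,  0.176]), 0.8)]
```

View pics/w3.png

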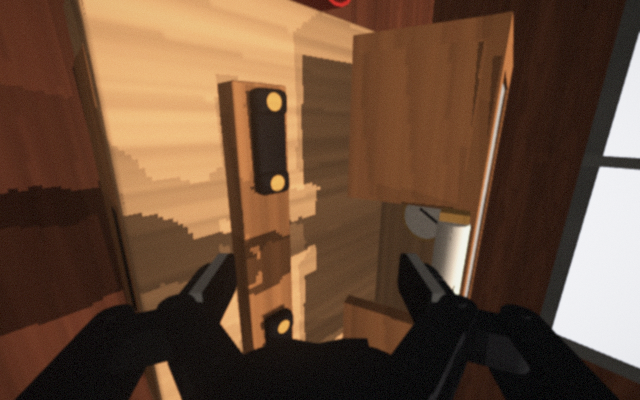

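>>> {"name": "step_arm", "arguments": {
  "rows": [
    [0.002,0.001,-0.002,0,-0.001,0,-1],
    [0.004,0.001,-0.002,0,-0.001,0,-1],
    [0.008,0,0,0,0,0,-1],
    [0.008,0,0,0,0,0,-1]
  ]
}}

```text
time_s: 6.4
position: [0.6653, -0.0073, 0.1168]
ee_rot: [2.379, -0.001, 1.549]
wrist_force: [-2.7, -1.6, -1.7]
grip_width: 0.0853
gripper_force: 1.5
```

```bash
python3 - <<'E'
from h import *
s=observe();print(s['wrist_force'].round(1),s['wrist_torque'].round(2),s['q'].round(2),s['ee_rot'])
chain((-44,6,46,85,4),(-22,6,44,85,4),(0,6,42,85,4),(14,6,40,85,4))
r=imaging.read_camera('wrist')
for t in ['batten','notch']: print(t,[(np.round(d['position'],3),round(d['p'],2)) for d in pinpoint('wrist',t)])
E
```

```text
[-2.7 -1.6 -1.7] [-0.11  1.33 -0.19] [-0.36  0.15  0.28  2.19  0.72  0.07 -0.83] [ 2.37913906e+00 -7.90251123e-04  1.54915414e+00]
dpos [-0.001  -0.0004  0.0011] drot [-0.0003 -0.0017 -0.0008] minrows 0.0 closure -1.0 {'theta': 0.36, 'along': 20.5, 'U': array([30.1, 77.5]), 'Li': array([-37.5,  12.3]), 'Ui': array([23.6, 71.3])} T [ 0.665 -0.008  0.117]
(-22, 6, 44, 85, 4) [ 0.0351 -0.0008  0.0027] [-0.0003 -0.0111 -0.    ] cl -1.0 {'theta': np.float64(0.57), 'behind': 36.7, 'U': array([50., 80.]), 'Ui': array([43., 74.]), 'Li': array([-15.7,  12.5]), 'lowest': np.float64(6.0)}
(0, 6, 42, 85, 4) [ 0.035  -0.0008  0.0026] [-0.0003 -0.0111  0.    ] cl -1.0 {'theta': np.float64(0.72), 'behind': 37.7, 'U': array([69., 83.]), 'Ui': array([63., 76.]), 'Li': array([ 6. , 12.7]), 'lowest': np.float64(6.0)}
(14, 6, 40, 85, 4) [ 0.0216 -0.0005  0.0025] [-0.0003 -0.0111 -0.    ] cl -1.0 {'theta': np.float64(0.8), 'behind': 40.1, 'U': array([80., 85.]), 'Ui': array([74., 78.]), 'Li': array([19.8, 12.9]), 'lowest': np.float64(6.0)}
batten [(array([ 0.638, -0.006,  0.084]), 0.91), (array([ 0.64 , -0.066,  0.102]), 0.48)]
notch [(array([ 0.686, -0.01 ,  0.186]), 0.62)]
```

>>> {"name": "step_arm", "arguments": {
  "rows": [
    [0.008,-0.0002,0,0,0,0,-1],
    [0.008,-0.0002,0,0,0,0,-1],
    [0.008,-0.0002,0,0,0,0,-1],
    [0.008,-0.0002,0,0,0,0,-1]
  ]
}}

```text
time_s: 6.95
position: [0.6847, -0.0074, 0.1169]
ee_rot: [2.379, -0.001, 1.55]
wrist_force: [-5.4, -0.7, 0.8]
grip_width: 0.0854
gripper_force: 2.6
```

```bash
python3 - <<'E'
from h import *
s=observe();print(s['wrist_force'].round(1),s['wrist_torque'].round(2),s['q'].round(2),s['ee_rot'])
chain((-23,6,46,85,4),(14,6,46,85,4))
r=imaging.read_camera('wrist');cv2.imwrite('pics/w4.png',r['img'][:,:,::-1])
for t in ['batten','notch','rest_left','rest_right']: print(t,[(np.round(d['position'],3),round(d['p'],2)) for d in pinpoint('wrist',t)])
E
```

```text
[-5.4 -0.7  0.8] [-0.12  1.01 -0.15] [-0.27  0.19  0.19  2.14  0.67  0.08 -0.78] [ 2.37868425e+00 -7.67303339e-04  1.54976773e+00]
dpos [ 0.0015 -0.0012  0.0008] drot [-0.0003 -0.0016 -0.0009] minrows 0.0 closure -1.0 {'theta': 0.48, 'along': 35.1, 'U': array([51.1, 77.5]), 'Li': array([-16.5,  12.3]), 'Ui': array([44.6, 71.3])} T [ 0.686 -0.008  0.117]
(14, 6, 46, 85, 4) [ 0.0616 -0.0015  0.    ] [0. 0. 0.] cl -1.0 {'theta': np.float64(0.84), 'behind': 50.0, 'U': array([88., 78.]), 'Ui': array([82., 71.]), 'Li': array([20.5, 12.3]), 'lowest': np.float64(6.0)}
batten [(array([ 0.655, -0.002,  0.084]), 0.74)]
notch [(array([ 0.699, -0.009,  0.198]), 0.82), (array([ 0.656, -0.005,  0.085]), 0.26)]
rest_left [(array([0.658, 0.055, 0.102]), 0.88)]
rest_right [(array([ 0.66 , -0.066,  0.104]), 0.65)]
```

View pics/w4.png

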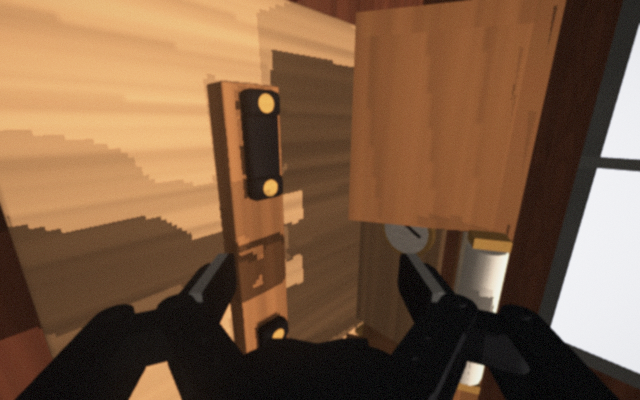

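>>> {"name": "step_arm", "arguments": {
  "rows": [
    [0.008,-0.0002,0.0005,0,-0.002,0,-1],
    [0.008,-0.0002,0.0005,0,-0.002,0,-1],
    [0.008,-0.0002,0.0005,0,-0.002,0,-1],
    [0.008,-0.0002,0.0005,0,-0.002,0,-1]
  ]
}}

```text
time_s: 7.6
position: [0.7036, -0.0077, 0.1184]
ee_rot: [2.353, -0.001, 1.55]
wrist_force: [-3.1, -1.4, -0.0]
grip_width: 0.0851
gripper_force: 1.9
```

```bash
python3 - <<'E'
from h import *
s=observe();print(s['wrist_force'].round(1),s['wrist_torque'].round(2),s['q'].round(2),s['ee_rot'])
chain((-3,6,44,85,4),(14,6,44,85,4))
r=imaging.read_camera('wrist')
for t in ['batten','notch','rest_left','rest_right']: print(t,[(np.round(d['position'],3),round(d['p'],2)) for d in pinpoint('wrist',t)])
E
```

```text
[-3.1 -1.4 -0. ] [-0.12  0.98 -0.29] [-0.19  0.22  0.1   2.1   1.1   0.07 -1.2 ] [ 2.35295662e+00 -1.49796903e-03  1.54992857e+00]
dpos [ 0.0018 -0.0013  0.0011] drot [-0.0006 -0.0045 -0.001 ] minrows 0.1 closure -1.0 {'theta': 0.58, 'along': 43.7, 'U': array([68.5, 80.1]), 'Li': array([ 3.3, 12.5]), 'Ui': array([62.3, 73.6])} T [ 0.705 -0.009  0.119]
(14, 6, 44, 85, 4) [ 0.0283 -0.0007  0.    ] [0. 0. 0.] cl -1.0 {'theta': np.float64(0.83), 'behind': 46.9, 'U': array([86., 80.]), 'Ui': array([79., 74.]), 'Li': array([20.3, 12.5]), 'lowest': np.float64(6.0)}
batten []
notch []
rest_left [(array([0.678, 0.054, 0.098]), 0.66), (array([ 0.665, -0.011,  0.084]), 0.46), (array([ 0.675, -0.066,  0.101]), 0.26)]
rest_right [(array([ 0.681, -0.068,  0.103]), 0.84)]
```

>>> {"name": "step_arm", "arguments": {
  "rows": [
    [0.008,-0.0002,0.0005,0,-0.001,0,-1],
    [0.008,-0.0002,0.0005,0,-0.001,0,-1],
    [0.008,-0.0002,0,0,-0.001,0,-1],
    [0.008,-0.0002,0,0,-0.001,0,-1],
    [0.006,-0.0002,0,0,0,0,-1]
  ]
}}

```text
time_s: 8.35
position: [0.7262, -0.0081, 0.1186]
ee_rot: [2.341, -0.001, 1.55]
wrist_force: [-3.8, -1.1, 0.1]
grip_width: 0.0852
gripper_force: 1.2
```

```bash
python3 - <<'E'
from h import *
s=observe();print(s['wrist_force'].round(1),s['wrist_torque'].round(2),s['q'].round(2),s['ee_rot'])
chain((18,6,44,85,4),(-60,6,46,85,4))
r=imaging.read_camera('wrist');cv2.imwrite('pics/w5.png',r['img'][:,:,::-1])
for t in ['batten','notch','rest_left','rest_right']: print(t,[(np.round(d['position'],3),round(d['p'],2)) for d in pinpoint('wrist',t)])
E
```

```text
[-3.8 -1.1  0.1] [-0.03  1.16 -0.15] [-0.13  0.27  0.05  2.05  1.22  0.07 -1.3 ] [ 2.34123997e+00 -1.39850486e-03  1.55029079e+00]
dpos [-0.0009 -0.0014  0.0007] drot [-0.0005 -0.0008 -0.0011] minrows 0.0 closure -1.0 {'theta': 0.7, 'along': 55.0, 'U': array([89.5, 80.1]), 'Li': array([24.3, 12.5]), 'Ui': array([83.3, 73.6])} T [ 0.726 -0.009  0.119]
(-60, 6, 46, 85, 4) [-0.1284  0.0031 -0.0027] [0.0003 0.0111 0.    ] cl -1.0 {'theta': np.float64(0.29), 'behind': 10.4, 'U': array([14., 78.]), 'Ui': array([ 8., 71.]), 'Li': array([-53.5,  12.3]), 'lowest': np.float64(6.0)}
batten [(array([ 0.7  , -0.005,  0.084]), 0.56)]
notch []
rest_left [(array([0.7  , 0.057, 0.102]), 0.57)]
rest_right [(array([ 0.7  , -0.067,  0.103]), 0.74)]
```

View pics/w5.png

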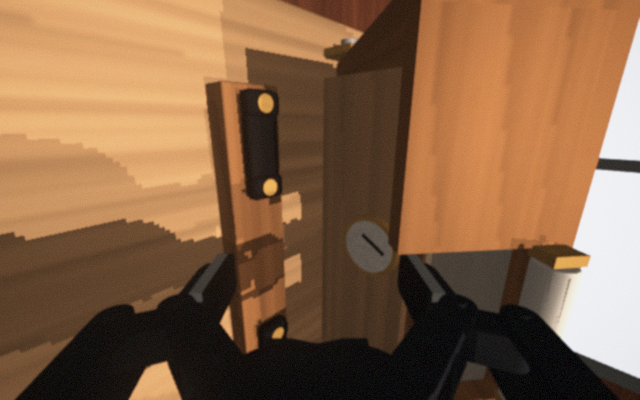

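>>> {"name": "step_arm", "arguments": {
  "rows": [
    [-0.008,0,0.0003,0,0,0,-1],
    [-0.012,0.0003,0,0,0.002,0,-1],
    [-0.012,0.0003,0,0,0.003,0,-1],
    [-0.012,0.0003,0,0,0.003,0,-1],
    [-0.012,0.0003,0,0,0.003,0,-1],
    [-0.012,0.0003,0,0,0.003,0,-1],
    [-0.012,0.0003,0,0,0.003,0,-1],
    [-0.012,0.0003,0,0,0.003,0,-1]
  ]
}}

```text
time_s: 9.4
position: [0.6705, -0.0068, 0.1188]
ee_rot: [2.405, -0.0, 1.55]
wrist_force: [-2.3, 1.2, -1.7]
grip_width: 0.0852
gripper_force: 1.1
```

```bash
python3 - <<'E'
from h import *
s=observe();print(s['wrist_force'].round(1),s['q'].round(2))
chain((-36,6,48,85,4),(-60,8,50,85,4),(-115,12,52,85,4))
r=imaging.read_camera('wrist')
for t in ['batten','notch','rest_left','rest_right']: print(t,[(np.round(d['position'],3),round(d['p'],2)) for d in pinpoint('wrist',t)])
E
```

```text
[-2.3  1.2 -1.7] [ 0.15  0.18 -0.26  2.13  0.85  0.16 -0.91]
dpos [ 0.0051 -0.0016 -0.005 ] drot [-0.0001  0.0013 -0.0011] minrows 0.1 closure -1.0 {'theta': 0.42, 'along': 30.1, 'U': array([40.5, 74.9]), 'Li': array([-29.3,  12. ]), 'Ui': array([33.9, 68.9])} T [ 0.674 -0.008  0.116]
(-60, 8, 50, 85, 4) [-0.0386  0.0009  0.0006] [ 0.0003  0.0111 -0.    ] cl -1.0 {'theta': np.float64(0.32), 'behind': 17.3, 'U': array([19., 74.]), 'Ui': array([12., 68.]), 'Li': array([-53.1,  13.8]), 'lowest': np.float64(8.0)}
(-115, 12, 52, 85, 4) [-0.0903  0.0022  0.0039] [ 0.0003  0.0111 -0.    ] cl -1.0 {'theta': np.float64(0.0), 'behind': -0.0, 'U': array([-34.,  75.]), 'Ui': array([-41.,  70.]), 'Li': array([-107.9,   17.5]), 'lowest': np.float64(12.0)}
batten [(array([ 0.7  , -0.006,  0.084]), 0.62)]
notch [(array([ 0.693, -0.01 ,  0.189]), 0.7)]
rest_left [(array([0.702, 0.055, 0.103]), 0.57)]
rest_right [(array([ 0.701, -0.069,  0.102]), 0.62)]
```

>>> {"name": "step_arm", "arguments": {
  "rows": [
    [-0.015,0.0003,0,0,0.003,0,-1],
    [-0.015,0.0003,0.001,0,0.003,0,-1],
    [-0.015,0.0003,0.001,0,0.003,0,-1],
    [-0.02,0.0003,0.001,0,0.003,0,-1],
    [-0.03,0.0003,0.001,0,0.003,0,-1],
    [-0.03,0.0003,0.001,0,0,0,-1],
    [-0.03,0,0.01,0,0,0,-1],
    [-0.03,0,0.03,0,0,0,-1]
  ]
}}

```text
time_s: 10.45
position: [0.5592, -0.0062, 0.1451]
ee_rot: [2.452, 0.0, 1.55]
wrist_force: [-0.2, -0.5, 0.2]
grip_width: 0.0853
gripper_force: 0.0
```

>>> {"name": "step_arm", "arguments": {
  "rows": [
    [0,0,0.04,0,0,0,-1],
    [0,0,0.04,0,0,0,-1],
    [0,0,0.03,0,0,0,-1],
    [0,0,0,0,0,0,-1],
    [0,0,0,0,0,0,-1],
    [0,0,0,0,0,0,-1],
    [0,0,0,0,0,0,-1],
    [0,0,0,0,0,0,-1]
  ]
}}

```text
time_s: 11.25
position: [0.5598, -0.0061, 0.2111]
ee_rot: [2.452, 0.001, 1.55]
wrist_force: [0.5, 0.3, 0.4]
grip_width: 0.0855
gripper_force: 0.0
```

```bash
python3 - <<'E'
from h import *
s=observe();print(s['position'],s['wrist_force'].round(1),s['q'].round(2))
for c in ('top','wrist','scene'):
  r=imaging.read_camera(c)
  for t in ['batten','notch','rest_left','rest_right','cup','jar','dropper']: print(c,t,[(np.round(d['position'],3),round(d['p'],2)) for d in pinpoint(c,t)])
  if c=='wrist': cv2.imwrite('pics/w6.png',r['img'][:,:,::-1])
E
```

```text
[ 0.55984743 -0.00611902  0.21108949] [0.5 0.3 0.4] [ 0.25 -0.21 -0.34  2.24  0.03  0.41 -0.15]
top batten [(array([ 0.297, -0.196,  0.   ]), 0.86), (array([ 0.301,  0.185, -0.004]), 0.57)]
top notch [(array([ 0.658, -0.006,  0.14 ]), 0.62), (array([ 0.681, -0.226, -0.005]), 0.31)]
top rest_left [(array([0.347, 0.137, 0.021]), 0.53), (array([ 0.352, -0.169,  0.016]), 0.5), (array([ 0.664, -0.008, -0.003]), 0.31)]
top rest_right [(array([ 0.239, -0.214,  0.016]), 0.67), (array([0.262, 0.227, 0.01 ]), 0.47)]
top cup [(array([0.756, 0.181, 0.003]), 0.79), (array([ 0.524, -0.396, -0.004]), 0.74)]
top jar [(array([ 0.681, -0.223, -0.003]), 0.61)]
top dropper [(array([0.644, 0.172, 0.003]), 0.57), (array([ 0.683, -0.226, -0.003]), 0.48)]
wrist batten [(array([ 0.7  , -0.006,  0.082]), 0.98), (array([ 0.419, -0.018, -0.   ]), 0.8)]
wrist notch [(array([ 0.662, -0.005,  0.143]), 0.71), (array([ 0.661, -0.008, -0.003]), 0.42)]
wrist rest_left []
wrist rest_right [(array([ 0.478, -0.042,  0.017]), 0.76)]
wrist cup [(array([ 0.748,  0.176, -0.001]), 0.81)]
wrist jar [(array([ 0.681, -0.221, -0.004]), 0.92)]
wrist dropper [(array([0.639, 0.174, 0.   ]), 0.65)]
scene batten [(array([0.308, 0.183, 0.001]), 0.74), (array([ 0.295, -0.193, -0.002]), 0.7), (array([ 0.749,  0.183, -0.002]), 0.68), (array([ 0.42 , -0.018, -0.004]), 0.53), (array([ 0.663, -0.011, -0.003]), 0.49)]
scene notch [(array([ 0.66 , -0.007,  0.143]), 0.74), (array([ 0.665, -0.011,  0.   ]), 0.67)]
scene rest_left [(array([0.361, 0.004, 0.015]), 0.63), (array([ 0.352, -0.171,  0.013]), 0.56)]
scene rest_right [(array([ 0.484, -0.04 ,  0.014]), 0.52), (array([ 0.239, -0.213,  0.016]), 0.52), (array([0.262, 0.225, 0.016]), 0.39)]
scene cup [(array([ 0.752,  0.182, -0.001]), 0.77)]
scene jar [(array([ 0.682, -0.222,  0.003]), 0.51), (array([ 0.617,  0.44 , -0.004]), 0.49)]
scene dropper [(array([0.637, 0.172, 0.002]), 0.74), (array([ 0.782, -0.01 ,  0.093]), 0.48)]
```

View pics/w6.png

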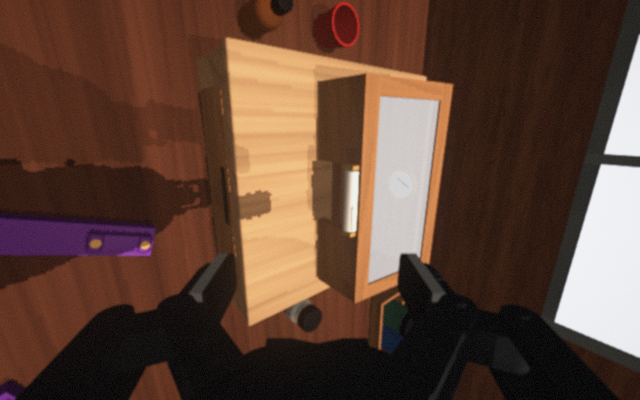

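The flap is shut, with the roller at (350,200) and back at z 0.143. The deck in front is empty, and the batten is inside at x of about 38 mm. The loose things nearest the box (cup, jar, dropper) stand where they were.

```bash
python3 -c "
from bench import ctrl;print(ctrl.close_job())"
```

```text
the job is handed in; nothing more can be done
None
```

I handed the job in at about 12 s of the 51 s allowed: the camera check before that put the batten straight inside the box, about 38 mm behind the flap's front face and 6 mm off the midline, with the flap shut and the cup, jar and dropper unmoved; no verdict was returned.

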